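# Lid on the ferrule pot

## Task

Before the machine starts throwing chips, close the wide pot that holds the ferrules: pick the large lid off the bench by its knob and lower it onto the pot, without dropping it, so that its plug is in the mouth and it sits level all round on the rim. Leave both pots standing where they are, and leave the narrow pot open with its small lid lying on the bench.

Things in the scene. Friction and masses are not known exactly. Their poses are not given: they have to be found in the camera images.
- large_lid_knob (a point): Large lid, 0.16 kg, lying loose, plug down: steel disc 116 mm across, 3 thick; under it a tapered plug 12 deep, 78 across at the disc, 62 at the foot; on top an upright round dark wood knob 28 across, 30 tall. Point: centre of the knob on the lid's axis (z up), 15 mm above the disc's top face, 18 above its underside, 30 above the bench.
- wide_pot_rim (a point): Wide pot: open round steel pot, 100 mm across, 70 tall, wall 3 (mouth 94 across), loose on the bench, 0.5 kg, three black ferrules 26 tall loose inside. Point: centre of the mouth in the rim plane, z up. When the large lid is seated its disc rests on the rim and the knob's centre is 18 mm above this point; the plug has 8 mm play each way and its taper guides it in.
- small_lid_knob (a point): Small lid, to be left alone, lying loose, plug down: steel disc 80 mm across, 3 thick; under it a tapered plug 12 deep, 44 across at the disc, 32 at the foot; on top an upright round dark wood knob 28 across, 30 tall. Point: centre of the knob on the lid's axis (z up), 15 mm above the disc's top face, 18 above its underside, 30 above the bench.
- narrow_pot_rim (a point): Narrow pot, to be left alone: open, empty round steel pot, 66 mm across, 70 tall, wall 3, loose on the bench. Point: centre of the mouth in the rim plane, z up. The pots and lids stand in any order. A tall solid bench machine stands ahead and to the right (x over 0.58 m, y under 0): swing the arm clear of it.

How it is judged (in metres and radians):
At the end, for the whole second after the job is handed in: The large lid sits at rest on the wide pot: its axis within 14 mm of the pot's, the underside of its disc within 4 mm of the rim's height, lid and pot level within 5 degrees (horizontal distance between large_lid_knob and wide_pot_rim below 0.014 m and z of large_lid_knob in the frame of wide_pot_rim between 0.014 and 0.022 m and angle between each of large_lid_knob, wide_pot_rim's own z axis and vertical below 0.09 rad and linear speed of large_lid below 0.02 m/s); the robot touches nothing.
It fails at once if a pot is pushed more than 40 mm from where it stood (distance of any of wide_pot_rim, narrow_pot_rim from where it was at the start of the episode above 0.04 m).
It fails at once if the small lid is moved more than 40 mm (distance of small_lid_knob from where it was at the start of the episode above 0.04 m).
It fails at once if the large lid is dropped (falls free at more than 0.8 m/s, about 30 mm) (contact force between large_lid and the fingers below 0.05 N and linear speed of large_lid above 0.8 m/s).
It also fails if it takes over 40 s, if anything falls off the work surface, if the arm or the gripper's body presses on something with over 40 N, if the wrist force passes 120 N, or if a joint passes its speed limit or range.

## Robot

A 6-joint arm with a two-finger parallel gripper is mounted at the origin on the work surface; the furniture and walls round the work are solid. World frame = base frame: x ahead of the robot, y to its left, z up, the work surface at z = 0. Lengths are in m, angles in degrees, forces in N, time in s.
With the tool pointing down it reaches from about 0.25 to 0.725 m from the base axis. Payload 9.7 kg.
Tool frame: the origin (TCP) lies midway between the tips of the shut fingers; the grasp point (between the pads) lies bot.hold_point_z behind it (bot.hold_point_z is the distance from the TCP to the grasp point, in m); z points along the fingers, y is the line along which they close (so a half turn about z gives the same grasp; the last joint's range is limited). The gripper opens to 85 mm and grips with 20 to 120 N. Pads are 22 mm wide; open, the fingers measure 114 mm over their backs; the gripper's body (76 mm by 85 mm) begins 54 mm behind the grasp point. The pads swing forward as they close: fully open they stand 13 mm farther back than shut.
Start: joints at [-63.14, 4.979, 10.078, 95.1, 0, 90], TCP at [0.248, -0.491, 0.231] pointing down, gripper open.
Joint ranges: [-179.16, 179.16], [-48.56, 103.87], [-65.8, 70.77], [-126.05, 130.52], [-82.76, 87.17], [-180, 180]. Speed limits (degrees/s): [127.2, 127.2, 147.25, 180, 180, 180].

## Interface

Orientations are given as [roll, pitch, yaw] about the fixed x, y, z axes, in that order (R = Rz(yaw) Ry(pitch) Rx(roll)).
In Python, from workcell import bot, camera, camera_model, ticket gives the robot as it stands.
- The arm moves only by the tool send_rows, never from a script. Its argument "targets" is text: rows parted by semicolons, each of 5 numbers parted by spaces: the shift along the tool's x, y, z in mm, then the turn about the tool's z in degrees, then the closure in counts, from 0 (fully open) to 255 (shut). A call has 1 to 20 rows; each row is the pose to reach, as a shift and turn from the pose commanded when the call began, along the tool's axes at that moment; what a row does not reach only later rows make up. A row lasts 1/8 s, in which the tool goes at most 62.5 mm and 10.7 degrees, less where a joint would pass 70% of its speed; a pose out of reach is approached as far as the arm can. A call with a gripper value outside its range is refused whole. The fingers move at their own pace and stop on an object; "newtons" is the grip in N (left out, the last holds). Time passes only in rows, so rows that repeat a pose let the fingers close. It gives the time, the measured TCP pose, the force, the opening and the grip force at its end, in the units of the state.
- bot.get_obs(): the state, without advancing time (a new reading comes with each control period).
- camera(name): name is "scene" or "top" or "wrist"; returns the picture (384x512x3 uint8, blue, green, red); there is no depth.
- camera_model(name): a dict with "K" (3x3 intrinsics, pixels), "pose" (4x4, takes a point from camera to world coordinates); the wrist camera has in their place "T_tool_cam" (4x4, takes a point from camera to tool coordinates, whose origin is the TCP and whose axes are the flange's). Camera axes: x right, y down, z forward; pixel columns grow to the right and rows downward; lengths in m; the calibration is good to about 2 mm. The wrist camera is an equidistant fisheye: a pixel r from the principal point sees the ray r / f radians off the axis. A picture is of the moment at which its call begins: read the wrist's pose just before it. camera_model takes no time and is no camera call.
- ticket.job_done(): hands the job in; it is judged then, once.
The state is a dict: "time": time; "q": joint angles; "qd": joint speeds; "joint_efforts": joint torques, N m; "ee_pos": TCP position; "tcp_rot": TCP orientation; "wrist_force": force on the tool from outside, world axes, zero at the start; "torque": the same for the moment, N m; "opening": finger opening in m; "grasp_force": force on a finger pad.
Only numpy, scipy, OpenCV 4.12 (cv2) and the standard library are available. Lean on these libraries where they do the work, as an engineer would, in place of code of your own. Each camera call takes 0.05 s, during which the arm holds its last target. There are 200 camera calls.

## Working session

There is one attempt and no reset: what is moved stays moved. The work goes in short steps, Python scripts to look and compute and a tool call to move; the robot and the scene stay as the last step left them, time stands still between calls to the robot, and variables do not carry over. Pictures are saved under pics/ and viewed, at most 10 in all, crops included, and the job is handed in when it is done.

Besides the shell and the picture viewer there is one more tool, called as name(argument=value, ...), one argument or row to a line, values as JSON. send_rows: Moves the arm, as the interface text tells. Its arguments: {"type":"object","properties":{"targets":{"type":"string"},"newtons":{"type":"number"}},"required":["targets"]}

```bash
mkdir -p pics
python3 - <<'E'
from workcell import bot,camera,camera_model
import cv2,numpy as np
o=bot.get_obs();print(o['time'],o['ee_pos'],o['tcp_rot'],bot.hold_point_z,o['opening'])
for n in('top','scene'):
    cv2.imwrite(f'pics/{n}.png',camera(n)); m=camera_model(n); print(n,np.round(m['K'],1).tolist(),np.round(m['pose'],3).tolist())
print(camera_model('wrist'))
E
```

```text
0.0 [ 0.24841858 -0.49042144  0.2305561 ] [-1.79919878e+02 -6.23629229e-04  2.68630213e+01] 0.0187 0.08530889233490285
top [[348.0, 0.0, 254.5], [0.0, 348.0, 194.4], [0.0, 0.0, 1.0]] [[-0.062, -0.978, 0.2, 0.297], [-0.998, 0.062, -0.006, 0.02], [-0.007, -0.2, -0.98, 1.047], [0.0, 0.0, 0.0, 1.0]]
scene [[419.3, 0.0, 256.4], [0.0, 419.3, 191.4], [0.0, 0.0, 1.0]] [[0.004, 0.834, -0.551, 1.145], [1.0, -0.003, 0.002, 0.022], [0.0, -0.551, -0.834, 1.032], [0.0, 0.0, 0.0, 1.0]]
{'K': array([[297.31863964,   0.        , 261.00484948],
       [  0.        , 297.31863964, 195.52025545],
       [  0.        ,   0.        ,   1.        ]]), 'T_tool_cam': array([[-7.83932572e-04, -9.51109999e-01, -3.08851348e-01,
         7.89775469e-02],
       [ 9.99999364e-01, -9.96192880e-04,  5.29565236e-04,
        -5.71358656e-04],
       [-8.11350304e-04, -3.08850736e-01,  9.51110175e-01,
        -1.42063009e-01],
       [ 0.00000000e+00,  0.00000000e+00,  0.00000000e+00,
         1.00000000e+00]])}
```

View pics/top.png

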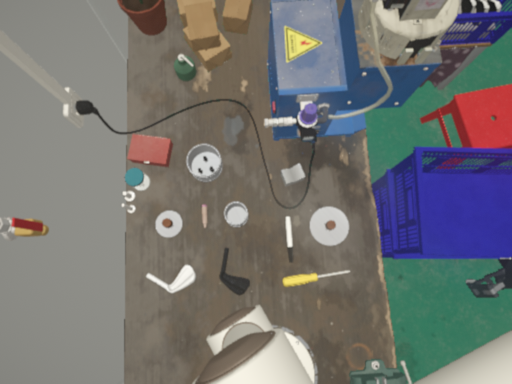

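View pics/scene.png

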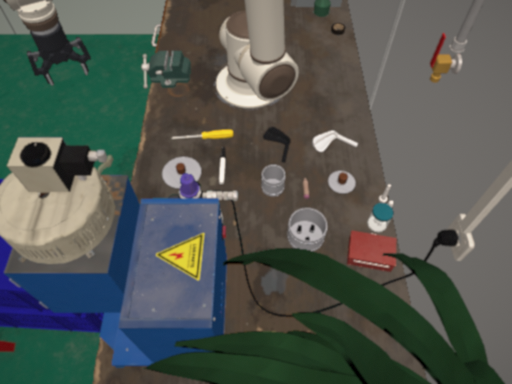

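The top view shows the wide pot with its ferrules at about (204,163), the narrow pot at (236,214), the large lid at (329,226) and the small lid at (169,224). The scene view agrees.

```bash
cat > h.py <<'E'
import cv2,numpy as np
from workcell import bot,camera,camera_model
from scipy.spatial.transform import Rotation as R
def ray(name,u,v,z):
    m=camera_model(name);T=m['pose'];d=T[:3,:3]@np.linalg.solve(m['K'],[u,v,1.]);c=T[:3,3]
    return c+d*(z-c[2])/d[2]
def totool(p):
    o=bot.get_obs();return R.from_euler('xyz',o['tcp_rot'],degrees=True).inv().apply(np.array(p)-o['ee_pos'])*1000
E
python3 - <<'E'
from h import *
im=cv2.imread('pics/top.png');g=cv2.cvtColor(im,cv2.COLOR_BGR2GRAY)
for n,(u,v),r,z in(('lid',(329,226),26,.015),('small',(169,224),20,.015),('wide',(204,163),24,.07),('narrow',(236,214),18,.07)):
    m=np.zeros_like(g);cv2.circle(m,(u,v),r,255,-1)
    b=((g>120)&(m>0)).astype(np.uint8)
    c=max(cv2.findContours(b,0,cv2.CHAIN_APPROX_NONE)[0],key=cv2.contourArea)
    e=cv2.fitEllipse(cv2.convexHull(c)); print(n,np.round(e[0],1),np.round(e[1],1),np.round(ray('top',*e[0],z),4), np.round(totool(ray('top',*e[0],z))))
im=cv2.imread('pics/top.png');cv2.imwrite('pics/c.png',cv2.resize(im[130:270,120:380],None,fx=3,fy=3,interpolation=2))
for n,(u,v) in dict(lid=(182,168),pot=(307,216)).items(): print(n,ray('scene',u,v,.042 if n=='lid' else .07))
E
```

```text
lid [325.9 225.7] [41.5 47.4] [ 0.3993 -0.1918  0.015 ] [ 270. -198.  216.]
small [168.4 223.6] [27.5 29.2] [0.435  0.2754 0.015 ] [ 512. -599.  216.]
wide [204.1 161.9] [36.  39.1] [0.6024 0.1553 0.07  ] [ 608. -416.  161.]
narrow [235.6 213.5] [24.8 26.5] [0.4444 0.071  0.07  ] [ 428. -412.  161.]
lid [ 0.40762814 -0.19345221  0.042     ]
pot [0.58783542 0.15851417 0.07      ]
```

View pics/c.png

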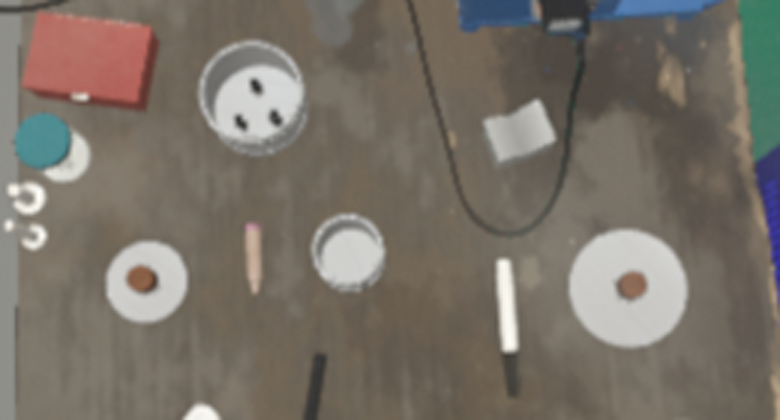

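Crop: large lid disc centre is at (628,288), which is full-image (329.3,226). The wide pot's rim is at roughly (253,92), or (204.3,160.7). I'm moving above the large lid.

send_rows(
  targets="50 -35 0 -10 0;100 -70 20 -20 0;150 -105 40 -30 0;200 -145 60 -40 0;240 -170 75 -50 0;264 -189 90 -60 0;264 -189 90 -60 0;264 -189 90 -60 0;264 -189 90 -60 0",
  newtons=40,
)

```text
time: 1.23
ee_pos: [0.3985, -0.2037, 0.1418]
tcp_rot: [180.0, 0.0, 86.7]
wrist_force: [0.2, -0.9, -0.1]
opening: 0.0854
grasp_force: 0.0
```

```bash
cat >> h.py <<'E'
def wray(uv,z):
    m=camera_model('wrist');K=m['K'];o=bot.get_obs()
    a=np.array([(uv[0]-K[0,2])/K[0,0],(uv[1]-K[1,2])/K[1,1]]);t=np.hypot(*a)
    d=np.r_[a/t*np.sin(t),np.cos(t)] if t>1e-9 else np.array([0,0,1.])
    Rt=R.from_euler('xyz',o['tcp_rot'],degrees=True);T=m['T_tool_cam']
    d=Rt.apply(T[:3,:3]@d);c=o['ee_pos']+Rt.apply(T[:3,3])
    return c+d*(z-c[2])/d[2]
def wproj(P):
    m=camera_model('wrist');K=m['K'];o=bot.get_obs();T=m['T_tool_cam']
    Rt=R.from_euler('xyz',o['tcp_rot'],degrees=True)
    p=(Rt.inv().apply(np.array(P)-o['ee_pos'])-T[:3,3])@T[:3,:3]
    r=np.hypot(p[:,0],p[:,1]);t=np.arctan2(r,p[:,2])
    return np.c_[K[0,2]+K[0,0]*t*p[:,0]/r,K[1,2]+K[1,1]*t*p[:,1]/r]
def circ(c,r,z):
    a=np.linspace(0,2*np.pi,181);return np.c_[c[0]+r*np.cos(a),c[1]+r*np.sin(a),a*0+z]
def draw(im,c,r,z,col):
    cv2.polylines(im,[np.int32(np.round(wproj(circ(c,r,z))*16))],True,col,1,shift=4)
E
python3 - <<'E'
from h import *
o=bot.get_obs();print(o['ee_pos'],o['tcp_rot'],o['q'])
im=camera('wrist');cv2.imwrite('pics/w0.png',im)
draw(im,(.398,-.202),.058,.015,(0,255,0));draw(im,(.398,-.202),.014,.045,(0,255,255));cv2.imwrite('pics/w1.png',im)
E
```

```text
[ 0.39849993 -0.20365395  0.14175843] [1.79968097e+02 2.26707936e-02 8.67153903e+01] [-2.70643478e+01 -9.98086989e+00 -1.42569794e+01  8.56855543e+01
 -7.88196816e-03  6.62202530e+01]
```

View pics/w1.png

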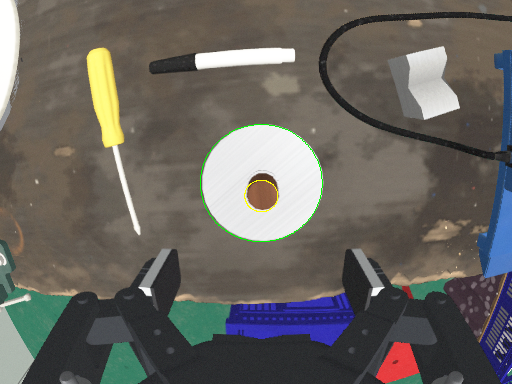

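The lid overlay fits: the disc is at (262,183) and the knob at (262,192), so the lid is at (0.398,-0.202). Descending to grasp.

send_rows(
  targets="2 -0.5 45 0 0;2 -0.5 85 0 0;2 -0.5 110 0 0;2 -0.5 122 0 0;2 -0.5 124 0 0;2 -0.5 124 0 0;2 -0.5 124 0 140;2 -0.5 124 0 140;2 -0.5 124 0 140;2 -0.5 124 0 255;2 -0.5 124 0 255;2 -0.5 124 0 255;2 -0.5 124 0 255;2 -0.5 124 0 255",
  newtons=50,
)

```text
time: 3.02
ee_pos: [0.3985, -0.2008, 0.0177]
tcp_rot: [180.0, 0.0, 86.9]
wrist_force: [-1.1, 1.0, 5.7]
opening: 0.0266
grasp_force: 49.5
```

send_rows(
  targets="0 0 -5 0 255;0 0 -20 0 255;0 0 -50 0 255;0 0 -85 0 255;0 0 -120 0 255;0 0 -150 0 255;0 0 -170 0 255;0 0 -170 0 255;0 0 -170 0 255",
)

```text
time: 4.15
ee_pos: [0.398, -0.2006, 0.1867]
tcp_rot: [-180.0, -0.0, 86.9]
wrist_force: [0.5, 0.5, -0.9]
opening: 0.026
grasp_force: 49.4
```

Run:
```python
from h import *
o=bot.get_obs();print(o['ee_pos'],o['tcp_rot'],o['opening'],o['grasp_force'],o['wrist_force'],o['torque'])
# pot estimate: fit two rim pixels guesses
for v in(160,160.7,161.5): print(ray('top',204.3,v,.07))
```

```text
[ 0.39802455 -0.2006295   0.18669   ] [-1.79961401e+02 -1.63173825e-02  8.68636897e+01] 0.02598537353305783 49.42599963862449 [ 0.47837682  0.52413937 -0.92182888] [ 0.00964821 -0.02510036 -0.00389098]
[0.608085   0.15442204 0.07      ]
[0.60595239 0.15449297 0.07      ]
[0.60351731 0.15457396 0.07      ]
```

send_rows(
  targets="15 0 0 0 255;45 5 0 0 255;80 15 0 0 255;115 30 0 0 255;150 45 0 0 255;185 60 0 0 255;220 78 0 0 255;255 95 0 0 255;285 107 0 0 255;302 114 0 0 255;307 116 0 0 255;307 116 0 0 255;307 116 0 0 255",
)

```text
time: 5.78
ee_pos: [0.5306, 0.0986, 0.1874]
tcp_rot: [180.0, 0.0, 86.8]
wrist_force: [-0.3, -0.1, -1.7]
opening: 0.0265
grasp_force: 49.4
```

Run:
```python
from h import *
o=bot.get_obs();print(o['ee_pos'],o['tcp_rot'],o['opening'],o['grasp_force'])
im=camera('wrist');cv2.imwrite('pics/p0.png',im)
c=(.6055,.1545);draw(im,c,.050,.07,(0,255,0));draw(im,c,.047,.07,(0,255,255))
im=cv2.resize(im,(800,600),interpolation=2);cv2.imwrite('pics/p1.png',im)
```

```text
[0.5306218  0.09864436 0.18744069] [1.79994926e+02 9.31430948e-03 8.68063965e+01] 0.026504028437733255 49.42031858721748
```

View pics/p1.png

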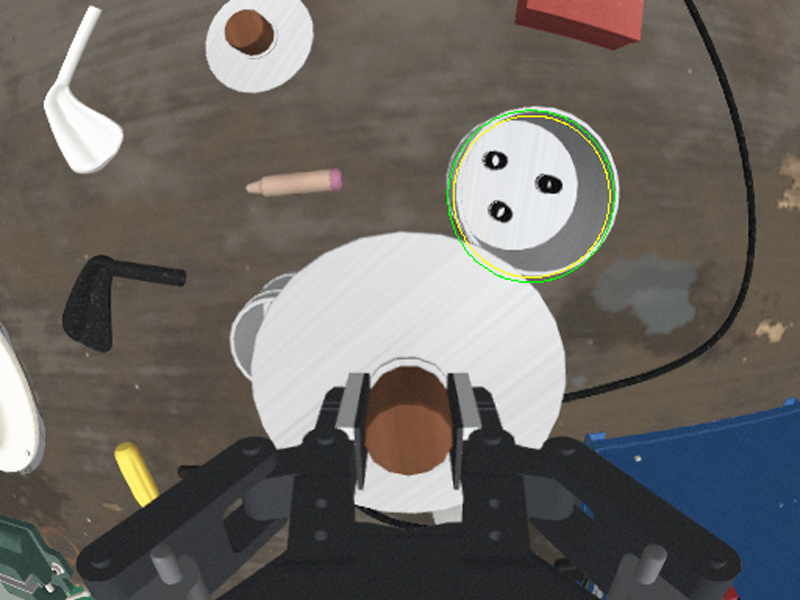

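The pot rim is about 2 px right of and 3 px above the overlay, so the pot is at about (0.607,0.156). The lid is held by its knob, with disc edges at left 251, right 566 and top 232. I'll check the lid's pose in the hand.

Run:
```python
from h import *
o=bot.get_obs();e=o['ee_pos']
for dz in(-.004,-.001,.002):
  P=wproj(circ((e[0],e[1]-.0012),.058,e[2]+dz))*800/512;print(dz,P.min(0),P.max(0))
im=cv2.imread('pics/p0.png')
for f in(0,):
  draw(im,(e[0],e[1]-.0012),.058,e[2]-.003,(0,0,255))
draw(im,(.607,.1562),.05,.07,(0,255,0))
cv2.imwrite('pics/p2.png',cv2.resize(im[60:340,140:420],None,fx=2.1,fy=2.1,interpolation=2))
```

```text
-0.004 [251.51745055 231.27343862] [567.02814074 512.27907007]
-0.001 [249.03781466 232.76042022] [569.54895392 517.09581749]
0.002 [246.48801631 234.30948348] [572.15688125 522.017725  ]
```

View pics/p2.png

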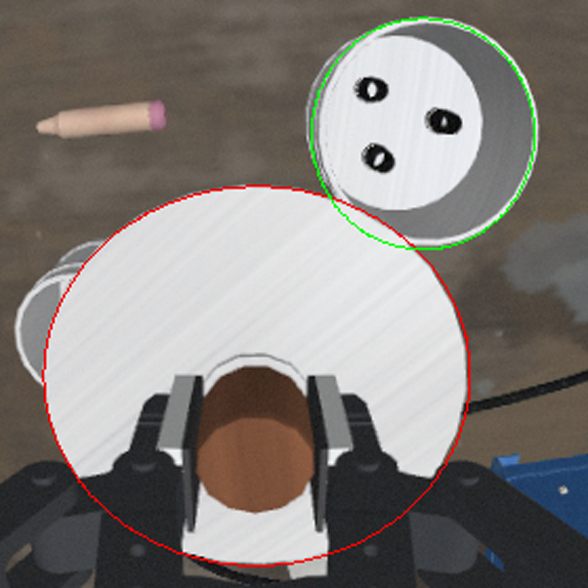

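The lid hangs level, with its disc top 3 mm below the TCP, and the pot fit is within about 2 mm. Moving over the pot.

send_rows(
  targets="15 17 0 0 255;35 40 0 0 255;55 62 0 0 255;63.5 72 0 0 255;63.5 72 10 0 255;63.5 72 35 0 255;63.5 72 60 0 255;63.5 72 78 0 255;63.5 72 85 0 255;63.5 72 85 0 255;63.5 72 85 0 255",
)

```text
time: 7.2
ee_pos: [0.6067, 0.159, 0.1033]
tcp_rot: [179.9, -0.0, 86.9]
wrist_force: [0.6, -0.6, -1.4]
opening: 0.0265
grasp_force: 49.6
```

Run:
```python
from h import *
o=bot.get_obs();print(o['ee_pos'],o['tcp_rot'],o['wrist_force'])
s=camera('scene')[130:290,220:400];w=camera('wrist')
cv2.imwrite('pics/d.png',np.hstack([cv2.resize(s,(432,384),interpolation=2),w[:,110:470]]))
```

```text
[0.60665093 0.1589773  0.10333881] [ 1.79921467e+02 -2.53084324e-02  8.68604354e+01] [ 0.5562651  -0.60837815 -1.39344231]
```

View pics/d.png

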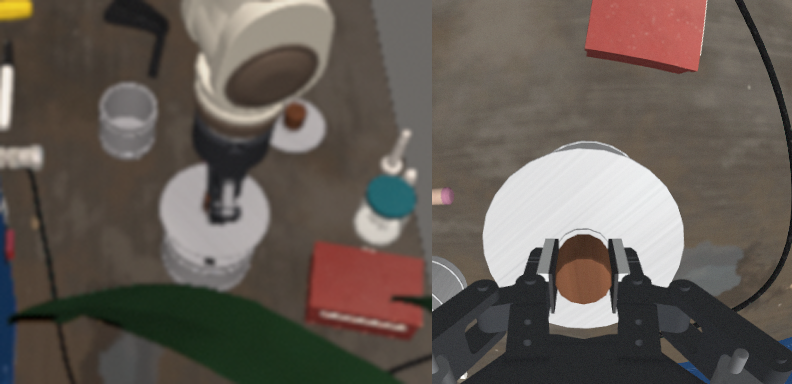

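The pot's rim sliver behind the lid is centred at about column 591, against 584 for the lid. That puts the pot 2–4 mm further in +x, so I'll shift 2.5 mm and lower.

send_rows(
  targets="0 2.5 3 0 255;0 2.5 8 0 255;0 2.5 13 0 255;0 2.5 17 0 255;0 2.5 20 0 255;0 2.5 23 0 255;0 2.5 25 0 255;0 2.5 25 0 255",
)

```text
time: 8.3
ee_pos: [0.6087, 0.1587, 0.0772]
tcp_rot: [-180.0, 0.0, 86.9]
wrist_force: [0.0, 0.4, -2.0]
opening: 0.0261
grasp_force: 49.6
```

send_rows(
  targets="0 0 0.5 0 255;0 0 1 0 255;0 0 1.5 0 255;0 0 1.5 0 255",
)

```text
time: 8.8
ee_pos: [0.6088, 0.1588, 0.0759]
tcp_rot: [180.0, -0.0, 86.9]
wrist_force: [-0.1, -1.4, -1.4]
opening: 0.0262
grasp_force: 49.7
```

send_rows(
  targets="0 0 0.7 0 255;0 0 1.4 0 255;0 0 2 0 255;0 0 2 0 255",
)

```text
time: 9.3
ee_pos: [0.6088, 0.1588, 0.0757]
tcp_rot: [179.9, -0.0, 86.9]
wrist_force: [-5.8, -1.2, 11.0]
opening: 0.0266
grasp_force: 51.0
```

Contact came at TCP z 0.0757 with 11 N up, which matches the seated height. Releasing and rising.

send_rows(
  targets="0 0 -1.5 0 255;0 0 -1.5 0 255;0 0 -1.5 0 120;0 0 -1.5 0 60;0 0 -1.5 0 0;0 0 -1.5 0 0;0 0 -1.5 0 0;0 0 -10 0 0;0 0 -30 0 0;0 0 -60 0 0;0 0 -90 0 0;-30 0 -110 0 0;-60 0 -120 0 0;-60 0 -120 0 0;-60 0 -120 0 0",
)

```text
time: 11.18
ee_pos: [0.6055, 0.0992, 0.1938]
tcp_rot: [180.0, -0.0, 86.8]
wrist_force: [-0.3, 0.2, -0.3]
opening: 0.0857
grasp_force: 0.0
```

Run:
```python
from h import *
o=bot.get_obs();print(o['ee_pos'],o['tcp_rot'],o['wrist_force'])
s=camera('scene')[130:290,220:400];w=camera('wrist')
draw(w,(.6085,.1575),.058,.073,(0,255,0))
draw(w,(.6085,.1575),.014,.103,(0,255,255))
cv2.imwrite('pics/e.png',np.hstack([cv2.resize(s,(432,384),interpolation=2),w[:,90:450]]))
```

```text
[0.60548161 0.09916529 0.19382799] [ 1.79994991e+02 -1.64135230e-02  8.68463872e+01] [-0.30035152  0.19169871 -0.30276202]
```

View pics/e.png

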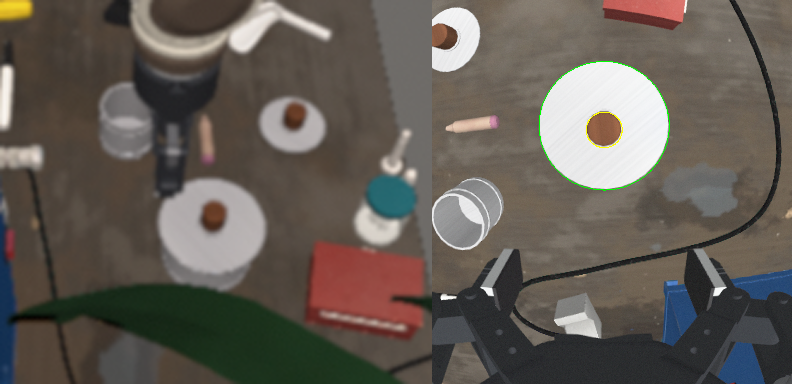

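The seated overlay fits both the disc at (604,125) and the knob top at (604,128). The lid is level on the pot at the right height, and the gripper is clear.

```bash
python3 -c "
from workcell import ticket
print(ticket.job_done())"
```

```text
the job is handed in; nothing more can be done
None
```

The large lid is seated level on the wide pot at the expected height, the narrow pot and small lid were left alone, and the job was handed in after about 11 s of robot time; the hand-in call returned no verdict.

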